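# Set the stirrer's click selector to speed five and start it

### The job

The lidded amber jar stands ready on the magnetic stirrer: with a fingertip, push the black pointer knob round clockwise, counting the clicks, until its white pointer rests on the fifth speed mark (the shortest mark is the first), and only then press the green start button fully down and let it come back up. Push the knob lightly, without gripping or forcing it, and leave the jar, the dropper bottle, the cup and the spoon where they stand.

Things in the scene. Friction and masses are not known exactly. Their poses are not given: they have to be found in the camera images.
- stirrer: white magnetic stirrer, fixed; 190 (its x) by 300 mm (its y), deck 52 mm up. Origin: centre of its underside. Plate (radius 64) at (0, 74) mm carries the jar. Selector axis at (30, -68) mm, start button at (-60, -68) mm. Eight white speed marks on the deck, 38 mm from the selector's axis: mark n at 105 - 30 (n - 1) degrees anticlockwise from the stirrer's x; mark 1 shortest, 5 at -15, 8 longest
- knob: selector knob, turns: black wing on a grey skirt. Origin on its axis at deck height, z up, x towards the pointer's end. The round skirt, radius 31 mm, reaches 9.5 mm above the deck; on it stands the upright wing 11 mm thick (its y), from x = -24 to +32 mm, z = 9 to 29.5 mm. White line on top and end face of the +x (pointer) half
- selector (a joint): selector angle, rad, growing clockwise from above: 0 on mark 1, 0.524 more per mark, 2.094 on mark 5, 3.665 on mark 8; stops 0.09 beyond marks 1 and 8. A click stop on every mark: 0.05 to 0.1 N m (2 to 4 N at the wing's end) takes it over the hump half-way between marks; it then snaps to the next mark by itself and stays. Starts on one of marks 1 to 4 (settles within 0.3 s)
- selector_axis (a point): point on the selector's axis at the top of the wing, 29.5 mm above the deck; axes as knob
- pointer_tip (a point): top edge of the wing's pointer end, 32 mm from the axis
- start (a joint): travel of the green start button, m: 0 up, 0.005 fully down; sprung, 1.5 N to begin and 5 N fully down; comes back up when let go
- start_top (a point): centre of the top face of the green start button (radius 11 mm), 17 mm above the deck; its black collar, radius 19 mm, is 12 mm high
- jar_mid (a point): middle of the closed amber jar with white lid, 82 mm wide, 63 mm tall, standing loose on the stirrer's plate; leave alone
- food_bottle_mid (a point): middle of the white dropper bottle with red cap, 38 mm wide, 92 mm tall, loose on the counter at the control side of the stirrer; leave alone
- cup_mid (a point): middle of the open white measuring cup, 64 mm wide, 62 mm tall, loose behind the stirrer; leave alone
- scoop_grip (a point): grip of the 140 mm long spoon lying loose in front of the stirrer (on the robot's side); leave alone

How it is judged:
By the outcome, as a careful person would: the job done as asked, in the order asked, and still so for the second after the job is handed in, with the robot touching nothing.
It also fails if it takes over 45 s, if anything falls off the work surface, if the arm or the gripper's body presses on something with over 40 N, if the wrist force passes 120 N, or if a joint passes its speed limit or range.

### The arm

A 6-joint arm with a two-finger parallel gripper is mounted at the origin on the work surface. World frame = base frame: x ahead of the robot, y to its left, z up, the work surface at z = 0. Lengths are in m, angles in rad, forces in N, time in s.
With the tool pointing down it reaches from about 0.425 to 1.125 m from the base axis. Payload 14.9 kg.
Tool frame: the origin (TCP) lies on the centre line of the jaws, within the pads' length; the fingertips stand 17 mm ahead of it and the grasp point (between the pads) lies 2 mm behind it; z points along the fingers, y is the line along which they close (so a half turn about z gives the same grasp; the last joint's range is limited). The gripper opens to 91 mm and grips with 3 to 60 N. Pads are 32 mm wide; open, the fingers measure 118 mm over their backs; the gripper's body (76 mm by 178 mm) begins 60 mm behind the grasp point.
Start: joints at [1.229, 0.379, 1.734, -0, 1.028, -0.033], TCP at [0.213, 0.667, 0.231] pointing down, gripper open.
Joint ranges: [-2.77, 2.77], [-0.74, 2.19], [0, 2.66], [-1.06, 4.2], [0.31, 2.87], [-3.08, 3.08]. Speed limits (rad/s): [1.89, 1.89, 2.39, 3.14, 3.14, 3.14].

### API

Orientations are given as a unit quaternion [x, y, z, w].
In Python, from plant import telemetry, vision, manip gives the robot as it stands.
- The arm moves only by the shell command python3 -m inch 'ROWS' [FORCE]. ROWS is JSON, a list of rows, each a list of 3 entries, a list of its own where there are three numbers: the turn, a rotation vector about the tool's x, y, z in degrees, then the shift along the tool's x, y, z in m, then the finger opening in m, from 0 to 0.0912. A call has exactly 8 rows; each row is the pose to reach, as a shift and turn from the pose commanded when the call began, along the tool's axes at that moment; what a row does not reach only later rows make up. A row lasts 1/8 s, in which the tool goes at most 62.5 mm and 10.7 degrees, less where a joint would pass 70% of its speed; a pose out of reach is approached as far as the arm can. A call with a gripper value outside its range is refused whole. The fingers move at their own pace and stop on an object; FORCE is the grip in N (left out, the last holds). Time passes only in rows, so rows that repeat a pose let the fingers close, or fill a call up. It gives the time, the measured TCP pose, the force, the opening and the grip force at its end, in the units of the state.
- telemetry.observe(): the state, without advancing time (a new reading comes with each control period).
- vision.capture(name): name is "scene" or "top" or "wrist"; returns the picture (480x640x3 uint8, blue, green, red); there is no depth.
- vision.camera_params(name): a dict with "vfov" (degrees; the focal length in pixels is half the picture's height over the tangent of half this angle, whatever the lens; pixels are square), "cx", "cy" (the principal point, pixels), "extrinsics" (4x4, takes a point from camera to world coordinates); the wrist camera has in their place "mount" (4x4, takes a point from camera to tool coordinates, whose origin is the TCP and whose axes are the flange's). Camera axes: x right, y down, z forward; pixel columns grow to the right and rows downward; lengths in m; the calibration is good to about 2 mm. A picture is of the moment at which its call begins: read the wrist's pose just before it. camera_params takes no time and is no camera call.
- manip.close_job(): hands the job in; it is judged then, once.
The state is a dict: "time_s": time; "joints": joint angles; "dq": joint speeds; "joint_torque": joint torques, N m; "eef_pos": TCP position; "orientation": TCP orientation; "force": force on the tool from outside, world axes, zero at the start; "wrist_torque": the same for the moment, N m; "gripper_width": finger opening in m; "grip_force": force on a finger pad.
Only numpy, scipy, OpenCV 4.12 (cv2) and the standard library are available. Lean on these libraries where they do the work, as an engineer would, in place of code of your own. Each camera call takes 0.05 s, during which the arm holds its last target. There are 200 camera calls.

## Working session

There is one attempt and no reset: what is moved stays moved. The work goes in short steps, Python scripts to look and compute and a shell command to move; the robot and the scene stay as the last step left them, time stands still between calls to the robot, and variables do not carry over. Pictures are saved under pics/ and viewed, at most 10 in all, crops included, and the job is handed in when it is done.

```bash
mkdir -p pics
python3 - <<'E'
from plant import telemetry, vision
import cv2
s=telemetry.observe();print({k:s[k] for k in('time_s','eef_pos','orientation','gripper_width','force')})
for n in('scene','top','wrist'):
    cv2.imwrite(f'pics/{n}0.png',vision.capture(n));p=vision.camera_params(n);print(n,p)
E
```

```text
{'time_s': 0.0, 'eef_pos': array([0.21258725, 0.66652077, 0.23027439]), 'orientation': array([ 1.53788718e-01,  9.88103591e-01, -5.57842015e-04, -1.11110754e-04]), 'gripper_width': 0.09124177186158441, 'force': array([ 0.12644345, -0.16398057, -0.56471532])}
scene {'vfov': 51.543304086964454, 'cx': 320.6967227794723, 'cy': 241.67014981515885, 'extrinsics': array([[ 0.64057671,  0.62731899, -0.44286832,  0.89969083],
       [ 0.76781254, -0.51484375,  0.38131328, -0.25986962],
       [ 0.01119708, -0.58430026, -0.81146031,  0.6814724 ],
       [ 0.        ,  0.        ,  0.        ,  1.        ]])}
top {'vfov': 48.14991408019968, 'cx': 319.1327379842041, 'cy': 236.3272924784858, 'extrinsics': array([[ 0.00393935, -0.98030387,  0.19745583,  0.40294722],
       [-0.99985493, -0.00713337, -0.01546721, -0.00203778],
       [ 0.01657109, -0.19736626, -0.98018976,  1.01546749],
       [ 0.        ,  0.        ,  0.        ,  1.        ]])}
wrist {'vfov': 67.80931139281918, 'cx': 319.0128664347949, 'cy': 242.16385157803816, 'mount': array([[ 3.52596205e-04, -9.62349610e-01, -2.71814465e-01,
         7.68860856e-02],
       [ 9.99999469e-01,  6.02491974e-04, -8.35908049e-04,
        -5.05619081e-04],
       [ 9.68201819e-04, -2.71814025e-01,  9.62349312e-01,
        -1.53549254e-01],
       [ 0.00000000e+00,  0.00000000e+00,  0.00000000e+00,
         1.00000000e+00]])}
```

View pics/top0.png

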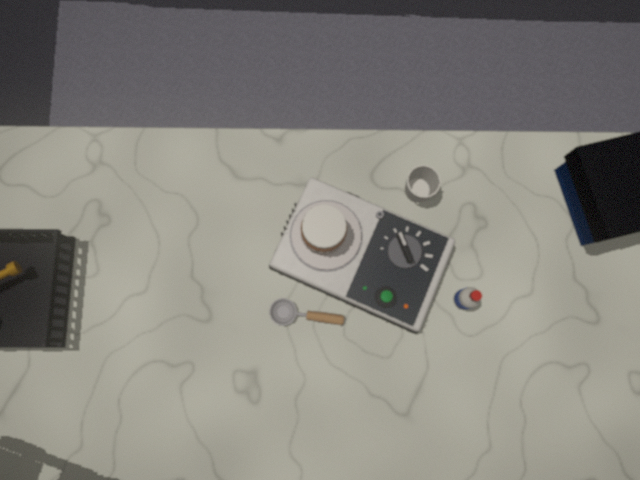

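View pics/wrist0.png

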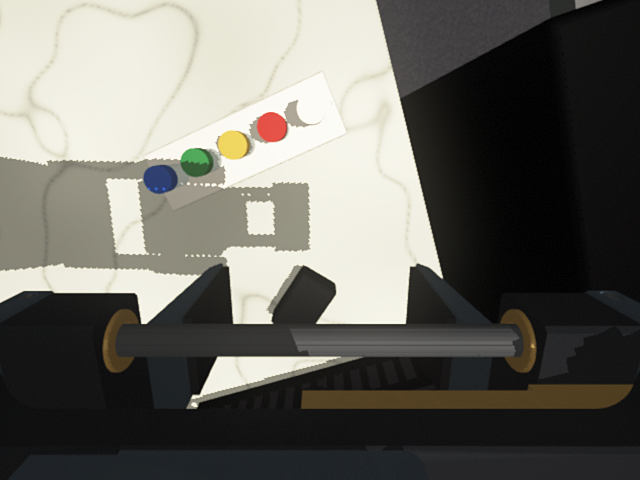

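The top view shows the stirrer at about (363,255), with the knob at (405,248), the green button at (387,296), the jar at (325,228), the cup at (422,186), the bottle at (470,298) and the spoon at (285–345,315). Next I'll enlarge the stirrer.

Run:
```python
import cv2,numpy as np
t=cv2.imread('pics/top0.png')[165:345,260:490]
s=cv2.imread('pics/scene0.png')
cv2.imwrite('pics/c1.png',cv2.resize(t,(766,600),interpolation=cv2.INTER_CUBIC))
```

```text
(no output)
```

View pics/c1.png

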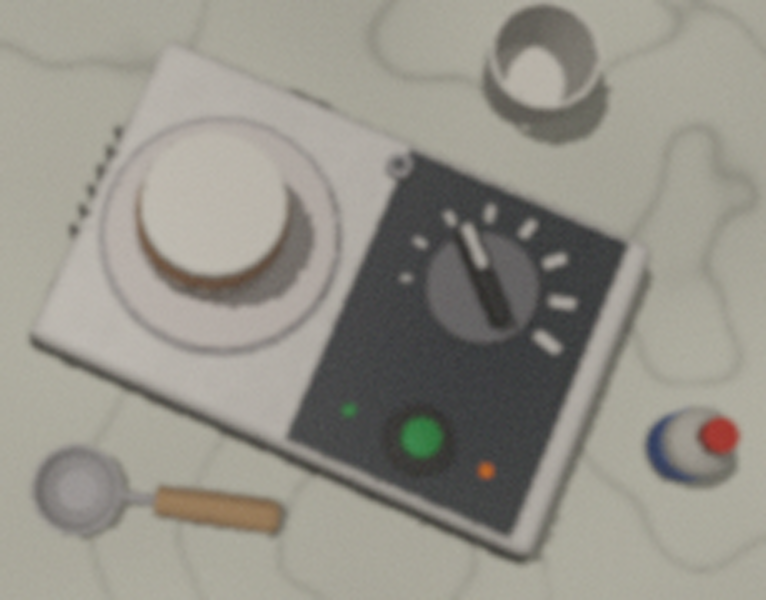

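View pics/scene0.png

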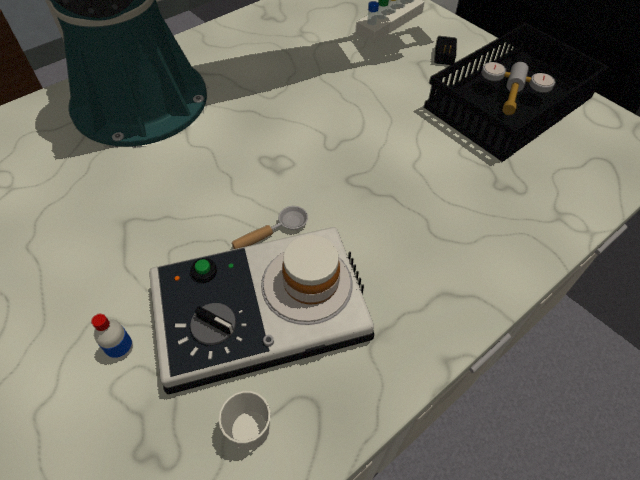

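The pointer is on mark 3, so it needs two clicks clockwise. In the crop, mark 1 is at (405,278), mark 5 at (528,229), mark 8 at (547,342), the button at (422,437), and the wing runs from tail (503,322) to tip (465,226). In the scene view the button is at (203,266) and the knob at (213,322). Next I'll fit the stirrer's pose.

```bash
cat > h.py <<'E'
import numpy as np,cv2
from scipy.optimize import least_squares
from plant import telemetry,vision
def proj(n,P,T=None):
    p=vision.camera_params(n);E=p['extrinsics'] if T is None else T@p['mount']
    c=(np.asarray(P)-E[:3,3])@E[:3,:3];f=240/np.tan(np.radians(p['vfov']/2))
    return np.c_[f*c[:,0]/c[:,2]+p['cx'],f*c[:,1]/c[:,2]+p['cy']]
def W(q,P):
    P=np.asarray(P,float);c,s=np.cos(q[2]),np.sin(q[2])
    return np.c_[q[0]+c*P[:,0]-s*P[:,1],q[1]+s*P[:,0]+c*P[:,1],P[:,2]]
a=np.radians(105-30*np.arange(8))
marks=np.c_[.03+.038*np.cos(a),-.068+.038*np.sin(a),0*a+.052]
E
cat > fit.py <<'E'
from h import *
L=np.vstack([marks,[[-.06,-.068,.069]]])
u=np.array([(405,278),(420,242),(449,217),(490,212),(528,229),(555,260),(562,300),(547,342),(422,437)])
u=np.array([260,165])+(u+.5)/3.332-.5
# scene marks read at native res: 5..8 and button
Ls=np.array([[-.06,-.068,.069]]);us=np.array([(203,266.)])
res={}
for name,ns in(('top',0),('both',1)):
    f=lambda q:np.r_[(proj('top',W(q,L))-u).ravel(),ns*(proj('scene',W(q,Ls))-us).ravel()]
    best=min((least_squares(f,[.45,-.1,y]) for y in(0,1.57,3.14,-1.57)),key=lambda r:r.cost)
    print(name,best.x,np.degrees(best.x[2]),np.abs(best.fun).max())
q=best.x;np.save('q.npy',q)
print('scene pred button',proj('scene',W(q,Ls)))
print('axis,button',W(q,[[.03,-.068,.0815],[-.06,-.068,.069]]))
print('mark angles world',np.degrees(a+q[2]))
for n in(2,3,4):
  b=a[n-1];print(n,(proj('top',W(q,[[.03+.032*np.cos(b),-.068+.032*np.sin(b),.0815]]))-[260,165])*3.33, (proj('top',W(q,[[.03-.024*np.cos(b),-.068-.024*np.sin(b),.0815]]))-[260,165])*3.33)
print('corners crop',(proj('top',W(q,[[x,y,.052] for x in(-.095,.095) for y in(-.15,.15)]))-[260,165])*3.33)
E
python3 fit.py
```

```text
top [ 0.57112862 -0.09916713  5.87395054] 336.5525747900238 3.763169983843568
both [ 0.57249747 -0.09866007  5.85659939] 335.5584273367364 3.530122632631617
scene pred button [[201.43343052 266.86398467]]
axis,button [[ 0.57167296 -0.17297911  0.0815    ]
 [ 0.48973843 -0.13574025  0.069     ]]
mark angles world [440.55842734 410.55842734 380.55842734 350.55842734 320.55842734
 290.55842734 260.55842734 230.55842734]
2 [[443.15270127 237.60486884]] [[526.06700327 303.94334569]]
3 [[467.85976708 220.13742719]] [[507.47866189 317.29379427]]
4 [[498.49656602 217.42991939]] [[484.25081423 319.39213912]]
corners crop [[531.4530089  558.88769944]
 [ 22.74302373 324.61889337]
 [663.16624083 241.05111817]
 [169.66840451  21.41100255]]
```

```bash
cat >> fit.py <<'E'
print('resid crop px',np.c_[u*3.33-[866,550],(proj('top',W(q,L))-u)*3.33].round(1))
C=[[x,y,.052] for x in(-.095,.095) for y in(-.15,.15)]
print('scene corners',proj('scene',W(q,C)).round(),'marks',proj('scene',W(q,marks)).round())
# free scale
U=np.vstack([u,(np.array([(35,333),(168,46),(645,245)])+.5)/3.332-.5+[260,165]]);LL=np.vstack([L,[C[1],C[3],C[2]]])
g=lambda p:((proj('top',W(p,LL))-[319,236])*p[3]+[319,236]-U).ravel()
r=least_squares(g,[*q,1.]);print(r.x,(r.fun.reshape(-1,2)*3.33).round(1));
E
python3 fit.py | tail -45
python3 - <<'E'
import cv2
t=cv2.imread('pics/scene0.png')[220:400,130:390]
cv2.imwrite('pics/c2.png',cv2.resize(t,None,fx=3,fy=3,interpolation=cv2.INTER_CUBIC))
E
```

```text
both [ 0.57249747 -0.09866007  5.85659939] 335.5584273367364 3.530122632631617
scene pred button [[201.43343052 266.86398467]]
axis,button [[ 0.57167296 -0.17297911  0.0815    ]
 [ 0.48973843 -0.13574025  0.069     ]]
mark angles world [440.55842734 410.55842734 380.55842734 350.55842734 320.55842734
 290.55842734 260.55842734 230.55842734]
2 [[443.15270127 237.60486884]] [[526.06700327 303.94334569]]
3 [[467.85976708 220.13742719]] [[507.47866189 317.29379427]]
4 [[498.49656602 217.42991939]] [[484.25081423 319.39213912]]
corners crop [[531.4530089  558.88769944]
 [ 22.74302373 324.61889337]
 [663.16624083 241.05111817]
 [169.66840451  21.41100255]]
resid crop px [[ 4.034e+02  2.761e+02  8.800e+00 -3.400e+00]
 [ 4.184e+02  2.401e+02  7.900e+00  6.000e-01]
 [ 4.474e+02  2.152e+02  7.400e+00  5.500e+00]
 [ 4.883e+02  2.102e+02  1.700e+00  7.400e+00]
 [ 5.263e+02  2.271e+02 -3.500e+00  5.100e+00]
 [ 5.533e+02  2.581e+02 -8.800e+00  2.700e+00]
 [ 5.603e+02  2.981e+02 -1.110e+01 -2.100e+00]
 [ 5.453e+02  3.401e+02 -9.800e+00 -1.180e+01]
 [ 4.204e+02  4.350e+02 -1.000e-01 -4.100e+00]]
scene corners [[146. 266.]
 [337. 225.]
 [156. 386.]
 [376. 330.]] marks [[237. 314.]
 [240. 326.]
 [235. 339.]
 [223. 348.]
 [209. 352.]
 [195. 349.]
 [186. 339.]
 [185. 326.]]
[ 0.56942873 -0.10118824  5.8833297   0.98255593] [[  9.3  -0.4]
 [  7.3   3.9]
 [  5.8   8.3]
 [ -0.7   9.3]
 [ -6.1   5.9]
 [-11.    2.6]
 [-12.4  -2.9]
 [-10.  -12.8]
 [  4.8  -3.6]
 [ -2.5   5.4]
 [  0.9 -10.1]
 [ 14.7  -5.5]]
```

View pics/c2.png

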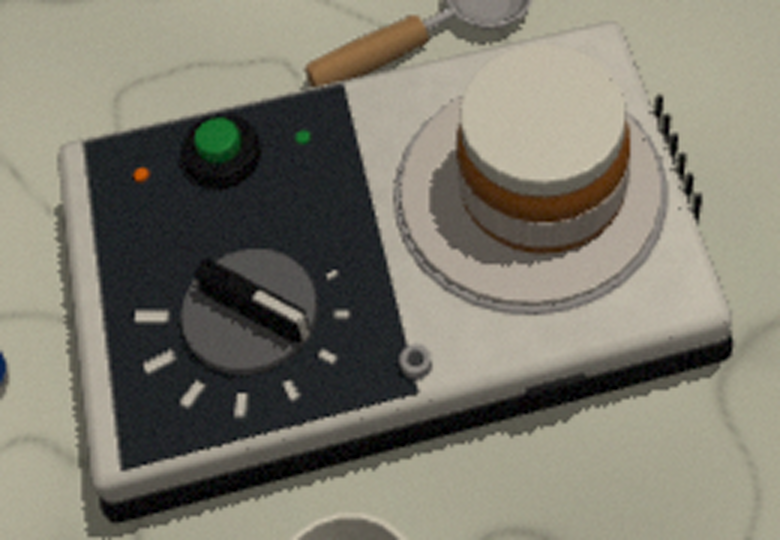

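The enlarged scene view confirms the wing lies along the direction to mark 3, from tail (205,270) to tip (302,325), with mark 3 at (328,356). The marks' centres lie further out than 38 mm, so I'll refit with that radius free.

```bash
cat > fit2.py <<'E'
from h import *
ut=np.array([(405,278),(420,242),(449,217),(490,212),(528,229),(555,260),(562,300),(547,342),(422,437)])
ut=np.array([260,165])+(ut+.5)/3.332-.5
us=np.array([(333,274),(342,314),(328,356),(291,390),(240,405),(193,395),(158,361),(151,316),(218,133)])
us=np.array([130,220])+(us+.5)/3-.5
def L(r0,k):
    r=r0+k*np.arange(8)
    return np.vstack([np.c_[.03+r*np.cos(a),-.068+r*np.sin(a),0*a+.052],[[-.06,-.068,.069]]])
def f(p,ws=(1,1)):
    P=W(p,L(p[3],p[4]))
    return np.r_[ws[0]*(proj('top',P)-ut).ravel(),ws[1]*(proj('scene',P)-us).ravel()]
for ws in((1,0),(0,1),(1,1)):
    r=least_squares(f,[.57,-.1,-.4,.04,.001],args=(ws,),x_scale=[.1,.1,.1,.01,.001]);q=r.x
    print(ws,q.round(4),np.degrees(q[2]).round(2),'max',np.abs(r.fun).max().round(2),W(q,[[.03,-.068,.0815],[-.06,-.068,.069]]).round(4).tolist())
np.save('q.npy',q[:3])
b=a[2];tip=[[.03+.032*np.cos(b),-.068+.032*np.sin(b),.0815],[.03-.024*np.cos(b),-.068-.024*np.sin(b),.0815]]
print('tip/tail scene crop',(proj('scene',W(q,tip))-[130,220])*3,'top',(proj('top',W(q,tip))-[260,165])*3.33)
C=[[x,y,.052] for x in(-.095,.095) for y in(-.15,.15)]
print((proj('scene',W(q,C))-[130,220])*3)
print('mark angles',(np.degrees(a+q[2])).round(1))
E
python3 fit2.py
```

```text
(1, 0) [ 0.5697 -0.0974 -0.4101  0.0414  0.0006] -23.5 max 0.48 [[0.5701, -0.1717, 0.0815], [0.4876, -0.1359, 0.069]]
(0, 1) [ 0.5708 -0.0955 -0.4197  0.0411  0.0008] -24.05 max 1.3 [[0.5705, -0.1698, 0.0815], [0.4883, -0.1332, 0.069]]
(1, 1) [ 0.5704 -0.0962 -0.4156  0.0412  0.0007] -23.81 max 1.54 [[0.5704, -0.1705, 0.0815], [0.488, -0.1342, 0.069]]
tip/tail scene crop [[297.66441803 316.0027651 ]
 [195.45095392 260.79888415]] top [[462.7400897  222.70856171]
 [503.39093284 319.52199388]]
[[ 47.36309352 135.61295026]
 [619.95385653   8.96310806]
 [ 82.46525354 493.20832643]
 [740.43866657 320.71423444]]
mark angles [  81.2   51.2   21.2   -8.8  -38.8  -68.8  -98.8 -128.8]
```

```bash
cat > go.py <<'E'
import sys
from h import *
from scipy.spatial.transform import Rotation as R
s=telemetry.observe();r=R.from_quat(s['orientation']);T=np.array(eval(sys.argv[1]))
print('t',s['time_s'],'pos',s['eef_pos'].round(4),'yaw x',np.degrees(np.arctan2(*r.as_matrix()[1::-1,0])).round(2),'F',np.round(s['force'],1),'w',s['gripper_width'])
print('shift tool',r.inv().apply(T-s['eef_pos']).round(4))
w=np.radians(float(sys.argv[2]));D=R.from_matrix(np.array([[np.cos(w),np.sin(w),0],[np.sin(w),-np.cos(w),0],[0,0,-1]]))
print('turn',np.degrees((r.inv()*D).as_rotvec()).round(2))
E
python3 go.py '[.594,-.120,.2]' 128
```

```text
t 0.15 pos [0.2126 0.6666 0.2304] yaw x 162.31 F [ 0.3 -0.9  1. ] w 0.09086954138806116
shift tool [-0.6024 -0.6335  0.031 ]
turn [-5.000e-02  1.000e-02  3.431e+01]
```

```bash
python3 -m inch '[[[0,0,34.3],[-0.602,-0.634,0.031],0],[[0,0,34.3],[-0.602,-0.634,0.031],0],[[0,0,34.3],[-0.602,-0.634,0.031],0],[[0,0,34.3],[-0.602,-0.634,0.031],0],[[0,0,34.3],[-0.602,-0.634,0.031],0],[[0,0,34.3],[-0.602,-0.634,0.031],0],[[0,0,34.3],[-0.602,-0.634,0.031],0],[[0,0,34.3],[-0.602,-0.634,0.031],0]]' 10; python3 go.py '[.594,-.120,.2]' 128
```

```text
time_s: 1.15
eef_pos: [0.4309, 0.2152, 0.2133]
orientation: [0.438, 0.899, 0.0, 0.0]
force: [0.5, 0.1, 0.6]
gripper_width: 0.0138
grip_force: 0.0
t 1.15 pos [0.4309 0.2152 0.2133] yaw x 128.02 F [0.5 0.1 0.6] w 0.013849416310220434
shift tool [-0.3645 -0.078   0.0133]
turn [0.02 0.01 0.02]
```

```bash
python3 -m inch '[[[0,0,0],[-0.36,-0.078,0.013],0],[[0,0,0],[-0.36,-0.078,0.013],0],[[0,0,0],[-0.36,-0.078,0.013],0],[[0,0,0],[-0.36,-0.078,0.013],0],[[0,0,0],[-0.36,-0.078,0.013],0],[[0,0,0],[-0.36,-0.078,0.013],0],[[0,0,0],[-0.36,-0.078,0.013],0],[[0,0,0],[-0.36,-0.078,0.013],0]]'; python3 go.py '[.594,-.125,.084]' 128
python3 - <<'E'
from h import *
from scipy.spatial.transform import Rotation as R
s=telemetry.observe();cv2.imwrite('pics/w1.png',vision.capture('wrist'))
T=np.eye(4);T[:3,:3]=R.from_quat(s['orientation']).as_matrix();T[:3,3]=s['eef_pos']
q=np.load('q.npy');print(proj('wrist',W(q,marks),T).round(),proj('wrist',W(q,[[.03,-.068,.0815],[-.06,-.068,.069]]),T).round())
E
```

```text
time_s: 2.15
eef_pos: [0.5901, -0.1143, 0.1998]
orientation: [0.439, 0.899, -0.0, -0.0]
force: [-0.6, 0.2, -0.3]
gripper_width: 0.0008
grip_force: 0.0
t 2.15 pos [ 0.5901 -0.1143  0.1998] yaw x 127.98 F [-0.6  0.2 -0.3] w 0.0008233609971457567
shift tool [-0.0109 -0.0035  0.1158]
turn [-0.03 -0.05 -0.02]
[[294. 239.]
 [305. 258.]
 [305. 279.]
 [293. 296.]
 [275. 305.]
 [254. 305.]
 [235. 294.]
 [223. 277.]] [[258. 280.]
 [202. 180.]]
```

View pics/w1.png

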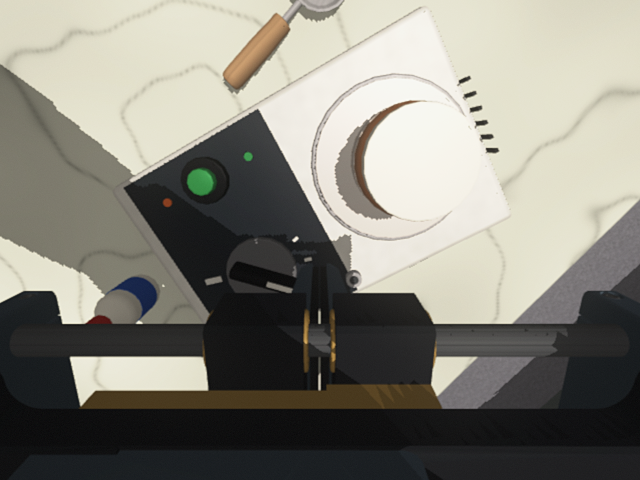

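The button projects to within 2 px of where it shows at (201,182), and the pointer is on mark 3. Now I'll descend beside the wing on its anticlockwise side.

```bash
python3 -m inch '[[[0,0,0],[-0.011,-0.0035,0.03],0],[[0,0,0],[-0.011,-0.0035,0.06],0],[[0,0,0],[-0.011,-0.0035,0.09],0],[[0,0,0],[-0.011,-0.0035,0.105],0],[[0,0,0],[-0.011,-0.0035,0.116],0],[[0,0,0],[-0.011,-0.0035,0.116],0],[[0,0,0],[-0.011,-0.0035,0.116],0],[[0,0,0],[-0.011,-0.0035,0.116],0]]'; python3 go.py '[.5945,-.145,.084]' 128
```

```text
time_s: 3.2
eef_pos: [0.5951, -0.1255, 0.085]
orientation: [0.438, 0.899, 0.0, 0.001]
force: [0.5, -0.2, -0.4]
gripper_width: 0.0005
grip_force: 0.0
t 3.2 pos [ 0.5951 -0.1255  0.085 ] yaw x 128.0 F [ 0.5 -0.2 -0.4] w 0.00045556037265206994
shift tool [-0.015  -0.0125  0.001 ]
turn [0.04 0.05 0.  ]
```

```bash
python3 -m inch '[[[0,0,0],[-0.002,-0.0015,0.001],0],[[0,0,0],[-0.004,-0.003,0.001],0],[[0,0,0],[-0.006,-0.005,0.001],0],[[0,0,0],[-0.008,-0.0065,0.001],0],[[0,0,0],[-0.01,-0.008,0.001],0],[[0,0,0],[-0.012,-0.0095,0.001],0],[[0,0,0],[-0.014,-0.011,0.001],0],[[0,0,0],[-0.015,-0.012,0.001],0]]'
python3 - <<'E'
from h import *
from scipy.spatial.transform import Rotation as R
q=np.load('q.npy')
S=vision.capture('scene')[250:390,130:290];V=vision.capture('wrist')[180:320,160:320]
cv2.imwrite('pics/c3.png',np.hstack([cv2.resize(x,None,fx=2.5,fy=2.5,interpolation=cv2.INTER_CUBIC) for x in(S,V)]))
E
```

```text
time_s: 4.2
eef_pos: [0.5943, -0.1449, 0.0832]
orientation: [0.438, 0.899, -0.0, -0.0]
force: [0.3, 0.5, -1.1]
gripper_width: 0.0004
grip_force: 0.0
```

View pics/c3.png

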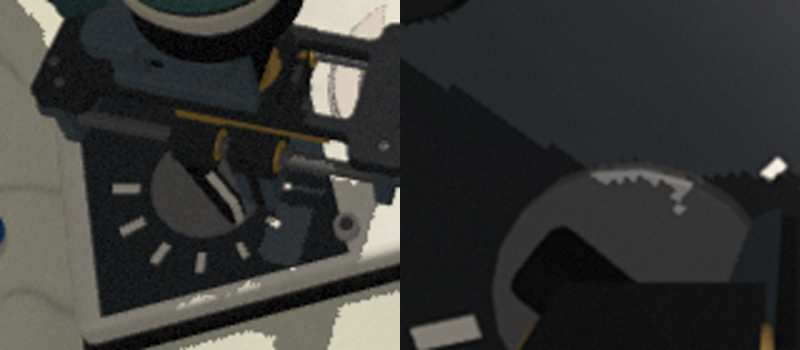

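The wing's white end is now near (240,218) in the left crop, beside the finger at (255,190). I'll compare that with the predicted tip positions for marks 3 to 5.

```bash
cat > tip.py <<'E'
from h import *
q=np.load('q.npy')
for n in(3,3.5,4,4.5,5,5.5,6):
  b=np.radians(105-30*(n-1));P=[[.03+r*np.cos(b),-.068+r*np.sin(b),.0815] for r in(.032,0)]
  print(n,((proj('scene',W(q,P))-[130,250])*2.5).round().tolist())
print(((proj('scene',W(q,marks))-[130,250])*2.5).round().tolist())
E
python3 tip.py; python3 go.py '[.5945,-.1525,.084]' 128
```

```text
3 [[248.0, 188.0], [199.0, 162.0]]
3.5 [[237.0, 200.0], [199.0, 162.0]]
4 [[224.0, 209.0], [199.0, 162.0]]
4.5 [[208.0, 215.0], [199.0, 162.0]]
5 [[192.0, 217.0], [199.0, 162.0]]
5.5 [[176.0, 215.0], [199.0, 162.0]]
6 [[162.0, 210.0], [199.0, 162.0]]
[[270.0, 155.0], [277.0, 186.0], [265.0, 217.0], [237.0, 241.0], [200.0, 251.0], [166.0, 242.0], [144.0, 219.0], [139.0, 187.0]]
t 4.3 pos [ 0.5943 -0.1449  0.0832] yaw x 128.0 F [-0.3  0.5 -0.5] w 0.0003780702077057824
shift tool [-0.0061 -0.0046 -0.0008]
turn [-0.01  0.    0.  ]
```

```bash
python3 -m inch '[[[0,0,0],[-0.0008,-0.0006,0],0],[[0,0,0],[-0.0016,-0.0012,0],0],[[0,0,0],[-0.0024,-0.0018,0],0],[[0,0,0],[-0.0032,-0.0024,0],0],[[0,0,0],[-0.0032,-0.0024,0],0],[[0,0,0],[0.006,0.0045,0],0],[[0,0,0],[0.016,0.012,0],0],[[0,0,0],[0.016,0.012,0],0]]'
python3 - <<'E'
from h import *
S=vision.capture('scene')[250:390,130:290];V=vision.capture('wrist')[180:320,160:320]
cv2.imwrite('pics/c4.png',np.hstack([cv2.resize(x,None,fx=2.5,fy=2.5,interpolation=cv2.INTER_CUBIC) for x in(S,V)]))
E
```

```text
time_s: 5.3
eef_pos: [0.5939, -0.1234, 0.0832]
orientation: [0.438, 0.899, -0.0, -0.0]
force: [-0.1, -0.5, -0.3]
gripper_width: 0.0003
grip_force: 0.0
```

View pics/c4.png

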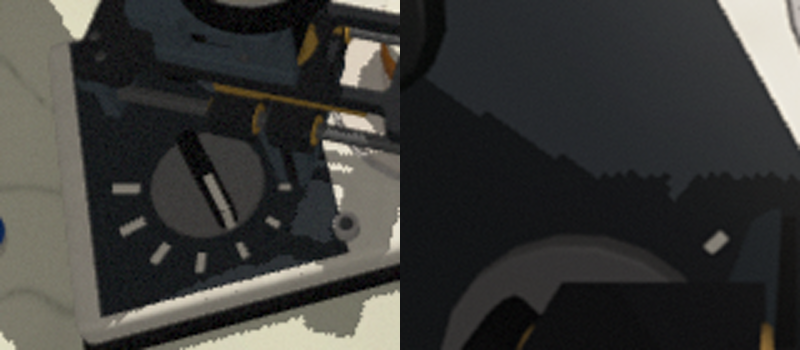

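The pointer now rests on mark 4: its tip at (231,218) is in line with the mark at (243,250). Contact comes about 2 mm later than I modelled. I'll push the last click and then back off.

```bash
python3 -m inch '[[[0,0,0],[-0.009,-0.007,-0.0005],0],[[0,0,0],[-0.017,-0.0133,-0.0005],0],[[0,0,0],[-0.019,-0.0148,-0.0005],0],[[0,0,0],[-0.021,-0.0164,-0.0005],0],[[0,0,0],[-0.023,-0.018,-0.0005],0],[[0,0,0],[-0.025,-0.0195,-0.0005],0],[[0,0,0],[-0.0265,-0.0207,-0.0005],0],[[0,0,0],[-0.028,-0.0219,-0.0005],0]]'
python3 -m inch '[[[0,0,0],[-0.0008,-0.0006,0],0],[[0,0,0],[-0.0016,-0.0012,0],0],[[0,0,0],[-0.0016,-0.0012,0],0],[[0,0,0],[0.008,0.006,0],0],[[0,0,0],[0.02,0.0155,0],0],[[0,0,0],[0.03,0.0235,0],0],[[0,0,0],[0.03,0.0235,0],0],[[0,0,0],[0.03,0.0235,0],0]]'
python3 - <<'E'
from h import *
S=vision.capture('scene')[250:390,130:290];V=vision.capture('top')[215:285,370:450]
cv2.imwrite('pics/c5.png',np.hstack([cv2.resize(x,(400,350),interpolation=cv2.INTER_CUBIC) for x in(S,V)]))
E
python3 go.py '[.594,-.123,.2]' 128
```

```text
time_s: 6.4
eef_pos: [0.5941, -0.1604, 0.0837]
orientation: [0.438, 0.899, -0.0, 0.0]
force: [0.3, -0.3, -0.2]
gripper_width: 0.0003
grip_force: 0.0
time_s: 7.4
eef_pos: [0.5942, -0.122, 0.0838]
orientation: [0.438, 0.899, -0.0, 0.0]
force: [-0.0, 0.3, 0.5]
gripper_width: 0.0003
grip_force: 0.0
t 7.5 pos [ 0.5941 -0.1223  0.0837] yaw x 128.0 F [ 0.5 -0.1  0. ] w 0.00045638627999476834
shift tool [-0.0005 -0.0005 -0.1163]
turn [ 0.    0.01 -0.  ]
```

View pics/c5.png

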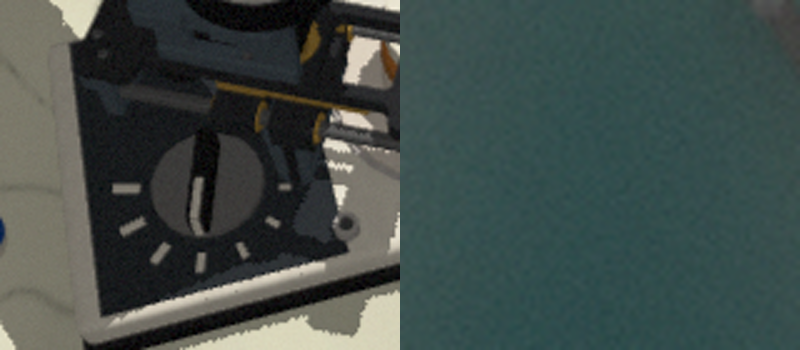

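The pointer is on mark 5: its tip at (198,225) is in line with the mark at (201,262). The top view is blocked by the arm. Next is the button.

```bash
python3 -m inch '[[[0,0,0],[0,0,-0.02],0],[[0,0,0],[0,0,-0.035],0],[[0,0,0],[0.014,-0.023,-0.035],0],[[0,0,0],[0.035,-0.058,-0.035],0],[[0,0,0],[0.0553,-0.0913,-0.035],0],[[0,0,0],[0.0553,-0.0913,-0.035],0],[[0,0,0],[0.0553,-0.0913,-0.035],0],[[0,0,0],[0.0553,-0.0913,-0.035],0]]'; python3 go.py '[.488,-.135,.085]' 128
```

```text
time_s: 8.5
eef_pos: [0.4892, -0.1348, 0.1193]
orientation: [0.438, 0.899, 0.0, 0.001]
force: [0.1, -0.5, -0.2]
gripper_width: 0.001
grip_force: 0.0
t 8.5 pos [ 0.4892 -0.1348  0.1193] yaw x 128.02 F [ 0.1 -0.5 -0.2] w 0.0010073124108566864
shift tool [ 0.0007 -0.0011  0.0343]
turn [0.04 0.06 0.02]
```

```bash
python3 -m inch '[[[0,0,0],[0,-0.001,0.015],0],[[0,0,0],[0,-0.001,0.028],0],[[0,0,0],[0,-0.001,0.032],0],[[0,0,0],[0,-0.001,0.034],0],[[0,0,0],[0,-0.001,0.035],0],[[0,0,0],[0,-0.001,0.036],0],[[0,0,0],[0,-0.001,0.036],0],[[0,0,0],[0,-0.001,0.036],0]]'
python3 -m inch '[[[0,0,0],[0,0,0.0005],0],[[0,0,0],[0,0,0.001],0],[[0,0,0],[0,0,0.0015],0],[[0,0,0],[0,0,0.002],0],[[0,0,0],[0,0,0.002],0],[[0,0,0],[0,0,0.002],0],[[0,0,0],[0,0,0.002],0],[[0,0,0],[0,0,0.002],0]]'
```

```text
time_s: 9.5
eef_pos: [0.4871, -0.1352, 0.0844]
orientation: [0.438, 0.899, -0.0, -0.001]
force: [-18.4, 5.6, 52.3]
gripper_width: 0.0002
grip_force: 26.1
time_s: 10.5
eef_pos: [0.4873, -0.1353, 0.0838]
orientation: [0.438, 0.899, -0.0, -0.001]
force: [-29.7, 9.5, 87.2]
gripper_width: 0.0003
grip_force: 43.2
```

That is far more force than the button needs, so I'll lift at once and look.

```bash
python3 -m inch '[[[0,0,0],[0,0,-0.01],0],[[0,0,0],[0,0,-0.03],0],[[0,0,0],[0,0,-0.05],0],[[0,0,0],[0,0,-0.08],0],[[0,0,0],[0,0,-0.12],0],[[0,0,0],[0,0,-0.12],0],[[0,0,0],[0,0,-0.12],0],[[0,0,0],[0,0,-0.12],0]]'
python3 - <<'E'
from h import *
from scipy.spatial.transform import Rotation as R
s=telemetry.observe();V=vision.capture('wrist');S=vision.capture('scene')[220:400,100:340]
T=np.eye(4);T[:3,:3]=R.from_quat(s['orientation']).as_matrix();T[:3,3]=s['eef_pos'];q=np.load('q.npy')
print(proj('wrist',W(q,[[.03,-.068,.0815],[-.06,-.068,.069]]),T).round(1))
cv2.imwrite('pics/c6.png',np.hstack([cv2.resize(V,(400,300)),cv2.resize(S,(400,300))]))
# force-offset: where below TCP does the contact act
E
```

```text
time_s: 11.5
eef_pos: [0.4866, -0.1351, 0.1995]
orientation: [0.438, 0.899, -0.0, -0.001]
force: [-0.3, 0.2, -0.1]
gripper_width: 0.0007
grip_force: 0.0
[[371.8 332.1]
 [322.  238.1]]
```

View pics/c6.png

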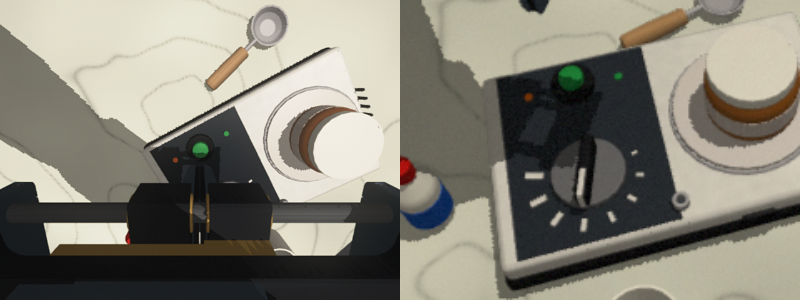

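All objects are in place, the pointer is still on mark 5, and the button at (200,149) is centred as predicted. The load was shared equally by both fingertips, so they met something hard there. I'll descend again in small steps and read the force at each.

```bash
python3 -m inch '[[[0,0,0],[0,0.0015,0.05],0],[[0,0,0],[0,0.0015,0.095],0],[[0,0,0],[0,0.0015,0.105],0],[[0,0,0],[0,0.0015,0.11],0],[[0,0,0],[0,0.0015,0.112],0],[[0,0,0],[0,0.0015,0.112],0],[[0,0,0],[0,0.0015,0.112],0],[[0,0,0],[0,0.0015,0.112],0]]' | egrep 'pos|for'
python3 -m inch '[[[0,0,0],[0,0,0.0005],0],[[0,0,0],[0,0,0.001],0],[[0,0,0],[0,0,0.001],0],[[0,0,0],[0,0,0.001],0],[[0,0,0],[0,0,0.001],0],[[0,0,0],[0,0,0.001],0],[[0,0,0],[0,0,0.001],0],[[0,0,0],[0,0,0.001],0]]' | egrep 'pos|for'
python3 - <<'E'
from h import *
s=telemetry.observe();print(s['force'],s['wrist_torque'],s['eef_pos'])
E
```

```text
eef_pos: [0.489, -0.1346, 0.0893]
force: [0.9, -1.6, 1.3]
grip_force: 1.0
eef_pos: [0.4885, -0.1344, 0.0877]
force: [2.1, -0.1, 3.4]
grip_force: 1.5
[ 2.0954545  -0.12425421  3.35985521] [-0.19282966 -0.43571258  0.05347599] [ 0.48846895 -0.1343879   0.08772645]
```

Contact starts at about TCP z 0.0895, and 3.4 N here matches roughly half travel. Full travel is therefore about 0.0845, and the first press reached 0.0838 against the hard stop and came back up, so it was a full press. I'll retract and check by image difference that nothing has changed.

```bash
python3 -m inch '[[[0,0,0],[0,-0.001,-0.01],0],[[0,0,0],[0,-0.001,-0.03],0],[[0,0,0],[0,-0.001,-0.06],0],[[0,0,0],[0,-0.001,-0.09],0],[[0,0,0],[0,-0.001,-0.112],0],[[0,0,0],[0,-0.001,-0.112],0],[[0,0,0],[0,-0.001,-0.112],0],[[0,0,0],[0,-0.001,-0.112],0]]' | egrep 'pos|for|time'
python3 - <<'E'
from h import *
S=vision.capture('scene');old=cv2.imread('pics/c6.png')[:,400:]
new=cv2.resize(S[220:400,100:340],(400,300))
d=cv2.GaussianBlur(cv2.absdiff(old,new),(5,5),0).max(2)
print('knob',d[130:240,125:245].max(),'button',d[50:100,545-400:600-400].max(),'jar',d[20:170,270:].max())
o=cv2.imread('pics/scene0.png');d=cv2.GaussianBlur(cv2.absdiff(o,S),(5,5),0).max(2)
for n,(x0,y0,x1,y1) in dict(bottle=(90,310,135,362),cup=(215,390,275,450),spoon=(230,203,310,250),jar=(260,232,350,315)).items():print(n,d[y0:y1,x0:x1].max())
E
```

```text
time_s: 14.6
eef_pos: [0.487, -0.1348, 0.1988]
force: [1.1, -0.2, -0.2]
grip_force: 0.0
knob 19 button 21 jar 7
bottle 72
cup 24
spoon 138
jar 23
```

Only the arm and its shadow explain the differences at the spoon and bottle: in the last picture both are at their original pixels, spoon handle (253,237) and bottle (115,337). I'll hand in the job.

```bash
python3 -c "
from plant import manip
print(manip.close_job())"
```

```text
the job is handed in; nothing more can be done
None
```

I turned the knob two clicks from mark 3 to mark 5, then pressed the start button to its stop; it came back up. That press reached 87 N at the wrist, harder than intended but under the 120 N limit, and a re-check then pushed it about half-way down again. The jar, bottle, cup and spoon show no movement, and the job is handed in.

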